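Gauge the clamped insert's radius

ROBOT

A 6-joint arm with a two-finger parallel gripper is mounted at the origin on the work surface. World frame = base frame: x ahead of the robot, y to its left, z up, the work surface at z = 0. Lengths are in m, angles in rad, forces in N, time in s.
With the tool pointing down it reaches from about 0.375 to 0.975 m from the base axis. Payload 3.8 kg.
Tool frame: the origin (TCP) lies on the centre line of the jaws, within the pads' length; the fingertips stand 22 mm ahead of it and the grasp point (between the pads) lies 3 mm ahead of it (bot.nose_length is the distance from the TCP to the fingertips, in m); z points along the fingers, y is the direction in which the jaws open and shut (so a half turn about z gives the same grasp; the last joint's range is limited). The gripper opens to 85 mm and grips with 20 to 120 N. Pads are 22 mm wide; open, the fingers measure 114 mm over their backs; the gripper's body (76 mm by 85 mm) begins 54 mm behind the grasp point. The pads swing forward as they close: fully open they stand 13 mm farther back than shut.
Start: joints at [1.312, 0.264, 1.604, -0, 1.274, -0.037], TCP at [0.148, 0.658, 0.253] pointing down, gripper open.
Joint ranges: [-2.63, 2.63], [-0.94, 2.18], [0.31, 2.57], [-1.31, 4.45], [0, 2.66], [-2.55, 2.55]. Speed limits (rad/s): [2.57, 2.57, 3.14, 3.14, 3.14, 3.14].

INTERFACE

Orientations are given as a unit quaternion [x, y, z, w].
In Python, from station import bot, optics, models gives the robot as it stands.
- The arm moves only by the shell command python3 -m pendant 'ROWS' [OPENING] [FORCE]. ROWS is a JSON object of lists of equal length, an entry for each row: "slide": the shift along the tool's x, y, z scaled (see below), a list of three; "rotation": the turn, a rotation vector about the tool's x, y, z scaled (see below), a list of three. A call has 1 to 10 rows; each row is the pose to reach, as a shift and turn from the pose commanded when the call began, along the tool's axes at that moment; what a row does not reach only later rows make up. The controller multiplies each number of a shift by 0.5 m and each number of a turn by 45 degrees. A row lasts 1/10 s, in which the tool goes at most 50 mm and 8.59 degrees, less where a joint would pass 70% of its speed; a pose out of reach is approached as far as the arm can. A call with a number of a shift or a turn outside -1 to 1 is refused whole. A call with a gripper value outside its range is refused whole. OPENING is the opening, from 0 (shut) to 1 (fully open), set as the call begins (- or left out, the last holds). The fingers move at their own pace and stop on an object; FORCE is the grip in N (left out, the last holds). Time passes only in rows, so rows that repeat a pose let the fingers close. It gives the time, the measured TCP pose, the force and the opening at its end, in the units of the state.
- bot.sense(): the state, without advancing time (a new reading comes with each control period).
- optics.grab_frame(name): name is "side" or "top" or "wrist"; returns a dict with "image" (480x640x3 uint8, blue, green, red), "camera_matrix" (3x3 intrinsics, pixels), "distortion" ([k1, k2, p1, p2, k3] as OpenCV has them; the pictures are not rectified), "position" and "orientation" of the camera in the world. Camera axes: x right, y down, z forward; pixel columns grow to the right and rows downward; lengths in m; the calibration is good to about 2 mm. A picture is of the moment at which its call begins. There is no depth.
- bot.sign_off(): hands the job in, once; it reports no verdict.
Trained networks look in the newest picture that a camera, given by its name, has taken for a name from the list of things; names that differ only in an ending like _2 or _b are one class to them, and where a whole thing is asked for, a point or a joint stands for the part that bears it (a point fixed in the world has none). Each returns a list of dicts, best first, with "conf" (0 to 1); they miss things now and then, are a little off and sometimes report something else, mostly with a low value. They report only what shows in the picture. A call takes as long as a camera call. They do not tell look-alikes from the thing itself.
- models.trace(camera, target): "pixels" (480x640 bool, what is visible of it) and "position" ([column, row] in pixels, amid what is visible of it).
The state is a dict: "time": time; "joints": joint angles; "qd": joint speeds; "joint_efforts": joint torques, N m; "tool_pos": TCP position; "eef_rot": TCP orientation; "contact_force": force on the tool from outside, world axes, zero at the start; "wrist_torque": the same for the moment, N m; "finger_gap": finger opening in m.
Only numpy, scipy, OpenCV 4.12 (cv2) and the standard library are available. Lean on these libraries where they do the work, as an engineer would, in place of code of your own. Each camera call takes 0.05 s, during which the arm holds its last target.

TASK

Find which of the four coloured radius gauges fits the steel insert clamped in the seat of the fixture plate (between the two blue clamps), whose curve may be a ridge or a hollow of either radius. Leave the one that fits sitting upright and fully home on that insert, square to it, near the middle of its length and not rocking, with the other three standing upright on the grey mat. Leave the bottle, mouse and marker where they are.

Things in the scene. Friction and masses are not known exactly. Their poses are not given: they have to be found in the camera images.
- plate: aluminium fixture plate 220 (x) by 310 (y) by 12 mm, fixed; origin: centre of its underside. Four steel inserts, each 60 mm long in plate x and fixed, stand on it: ONE is clamped in the seat, alone on the -x half (toward the robot); three spares stand in a row on the +x half. Which one is in the seat changes from run to run.
- seat (a point): top of the plate in the middle of the seat, under the clamped insert, 60 mm from the plate's centre toward plate -x. A low blue clamp dog stands on either side in y (outsides 154 mm apart, tops 18 mm above the plate).
- seat_axis (a point): 50 mm above seat, axes as the plate's: arc axis (along x, mid-length) of the clamped insert, which is one of four: a ridge of radius 32 or 40 mm (cylinder about this axis, crest that far above), or a hollow of radius 32 or 40 mm (floor that far below, level rims half a radius below this point). A gauge that fits rests upright with its arc centre on this point.
- seat_hints (a point): same point as seat_axis. Where a gauge's arc centre comes to rest if it does not fit: right kind but wrong radius, 8 mm too low (loose, rocks) or about 13 mm too high (astride its tips); convex gauge on a ridge: its flat foot stands on the crest; concave gauge on a hollow: its feet meet the rims, over 25 mm too low.
- spares (a point): top of the plate in the middle of the row of three spare inserts (100 mm apart in plate y, 130 mm beyond the seat in plate +x, up to 90 mm tall above the plate). Not to be measured; keep clear.
- mat: grey gauge mat 220 (x) by 280 (y) by 4 mm, fixed. Origin: centre of its underside. The gauges start standing on it, two by two.
- blue: blue CONCAVE radius gauge, arc radius 32 mm: 24 mm thick arch open below, 34 mm wide tab on top; 85 mm wide, 66 mm tall, 0.16 kg. Stands on two flat feet 58 mm apart inside. Origin: middle of the foot plane; x thickness, y width, z up; same front and back. Arc spans 60 degrees either side of straight up about a centre 14 mm below the origin.
- orange: orange CONCAVE radius gauge, arc radius 40 mm: 24 mm thick arch open below, 34 mm wide tab on top; 99 mm wide, 70 mm tall, 0.16 kg. Stands on two flat feet 72 mm apart inside. Origin: middle of the foot plane; x thickness, y width, z up; same front and back. Arc spans 60 degrees either side of straight up about a centre 18 mm below the origin.
- yellow: yellow CONVEX radius gauge, arc radius 32 mm: 24 mm thick plate rounded below, 34 mm wide tab on top; 55 mm wide, 76 mm tall, 0.16 kg. Arc spans 20 to 60 degrees either side of straight down about a centre 30.1 mm above the origin; below it is cut to a flat foot 22 mm wide, on which it stands. Origin: middle of the foot; x thickness, y width, z up; same front and back.
- green: green CONVEX radius gauge, arc radius 40 mm: 24 mm thick plate rounded below, 34 mm wide tab on top; 69 mm wide, 84 mm tall, 0.16 kg. Arc spans 20 to 60 degrees either side of straight down about a centre 37.6 mm above the origin; below it is cut to a flat foot 27 mm wide, on which it stands. Origin: middle of the foot; x thickness, y width, z up; same front and back.
- blue_arc (a point): centre of the blue gauge's arc, mid-thickness; axes as the gauge's.
- blue_grip (a point): point in the middle of the blue gauge's tab, 18 mm below the tab's top: take it here from above, fingers on the two faces 24 mm apart (closing along the gauge's x).
- orange_arc (a point): centre of the orange gauge's arc, mid-thickness; axes as the gauge's.
- orange_grip (a point): point in the middle of the orange gauge's tab, 18 mm below the tab's top: take it here from above, fingers on the two faces 24 mm apart (closing along the gauge's x).
- yellow_arc (a point): centre of the yellow gauge's arc, mid-thickness; axes as the gauge's.
- yellow_grip (a point): point in the middle of the yellow gauge's tab, 18 mm below the tab's top: take it here from above, fingers on the two faces 24 mm apart (closing along the gauge's x).
- green_arc (a point): centre of the green gauge's arc, mid-thickness; axes as the gauge's.
- green_grip (a point): point in the middle of the green gauge's tab, 18 mm below the tab's top: take it here from above, fingers on the two faces 24 mm apart (closing along the gauge's x).
- bottle: white plastic bottle with a red cap, 54 mm across, 120 mm tall, loose: a bystander beyond the mat. Origin: centre of its base.
- mouse: white computer mouse, 100 by 58 by 31 mm, loose: a bystander beyond the mat. Origin: centre of its underside.
- marker: white marker pen with a green cap, 120 by 18 mm, lying loose beyond the plate: a bystander. Origin: centre of its underside.
Not all that is in view belongs to the job. Of the things shaped like the orange, the orange one is meant.

How it is judged:
At the end, for the whole second after the job is handed in: One gauge rests on the clamped insert, arc centre within 3.5 mm of the seat axis in height and sideways, 20 mm along; upright within 4 degrees, square within 5. The other three stand at rest on the mat, foot centres inside its outline, upright within 4 degrees (((z of blue_arc in the frame of seat_axis between -0.0035 and 0.0035 m and y of blue_arc in the frame of seat_axis between -0.0035 and 0.0035 m and x of blue_arc in the frame of seat_axis between -0.02 and 0.02 m and angle between blue's own z axis and vertical below 0.07 rad and angle between the x axis of blue and the x axis of plate, either way round below 0.09 rad and linear speed of blue below 0.01 m/s) or (z of orange_arc in the frame of seat_axis between -0.0035 and 0.0035 m and y of orange_arc in the frame of seat_axis between -0.0035 and 0.0035 m and x of orange_arc in the frame of seat_axis between -0.02 and 0.02 m and angle between orange's own z axis and vertical below 0.07 rad and angle between the x axis of orange and the x axis of plate, either way round below 0.09 rad and linear speed of orange below 0.01 m/s) or (z of yellow_arc in the frame of seat_axis between -0.0035 and 0.0035 m and y of yellow_arc in the frame of seat_axis between -0.0035 and 0.0035 m and x of yellow_arc in the frame of seat_axis between -0.02 and 0.02 m and angle between yellow's own z axis and vertical below 0.07 rad and angle between the x axis of yellow and the x axis of plate, either way round below 0.09 rad and linear speed of yellow below 0.01 m/s) or (z of green_arc in the frame of seat_axis between -0.0035 and 0.0035 m and y of green_arc in the frame of seat_axis between -0.0035 and 0.0035 m and x of green_arc in the frame of seat_axis between -0.02 and 0.02 m and angle between green's own z axis and vertical below 0.07 rad and angle between the x axis of green and the x axis of plate, either way round below 0.09 rad and linear speed of green below 0.01 m/s)) and ((z of blue_arc in the frame of seat_axis between -0.0035 and 0.0035 m and y of blue_arc in the frame of seat_axis between -0.0035 and 0.0035 m and x of blue_arc in the frame of seat_axis between -0.02 and 0.02 m and angle between blue's own z axis and vertical below 0.07 rad and angle between the x axis of blue and the x axis of plate, either way round below 0.09 rad and linear speed of blue below 0.01 m/s) or (x of blue in the frame of mat between -0.11 and 0.11 m and y of blue in the frame of mat between -0.14 and 0.14 m and z of blue in the frame of mat between 0.001 and 0.007 m and angle between blue's own z axis and vertical below 0.07 rad and linear speed of blue below 0.01 m/s)) and ((z of orange_arc in the frame of seat_axis between -0.0035 and 0.0035 m and y of orange_arc in the frame of seat_axis between -0.0035 and 0.0035 m and x of orange_arc in the frame of seat_axis between -0.02 and 0.02 m and angle between orange's own z axis and vertical below 0.07 rad and angle between the x axis of orange and the x axis of plate, either way round below 0.09 rad and linear speed of orange below 0.01 m/s) or (x of orange in the frame of mat between -0.11 and 0.11 m and y of orange in the frame of mat between -0.14 and 0.14 m and z of orange in the frame of mat between 0.001 and 0.007 m and angle between orange's own z axis and vertical below 0.07 rad and linear speed of orange below 0.01 m/s)) and ((z of yellow_arc in the frame of seat_axis between -0.0035 and 0.0035 m and y of yellow_arc in the frame of seat_axis between -0.0035 and 0.0035 m and x of yellow_arc in the frame of seat_axis between -0.02 and 0.02 m and angle between yellow's own z axis and vertical below 0.07 rad and angle between the x axis of yellow and the x axis of plate, either way round below 0.09 rad and linear speed of yellow below 0.01 m/s) or (x of yellow in the frame of mat between -0.11 and 0.11 m and y of yellow in the frame of mat between -0.14 and 0.14 m and z of yellow in the frame of mat between 0.001 and 0.007 m and angle between yellow's own z axis and vertical below 0.07 rad and linear speed of yellow below 0.01 m/s)) and ((z of green_arc in the frame of seat_axis between -0.0035 and 0.0035 m and y of green_arc in the frame of seat_axis between -0.0035 and 0.0035 m and x of green_arc in the frame of seat_axis between -0.02 and 0.02 m and angle between green's own z axis and vertical below 0.07 rad and angle between the x axis of green and the x axis of plate, either way round below 0.09 rad and linear speed of green below 0.01 m/s) or (x of green in the frame of mat between -0.11 and 0.11 m and y of green in the frame of mat between -0.14 and 0.14 m and z of green in the frame of mat between 0.001 and 0.007 m and angle between green's own z axis and vertical below 0.07 rad and linear speed of green below 0.01 m/s))); the robot touches nothing.
It fails at once if the bottle is moved more than 25 mm (distance of bottle from where it was at the start of the episode above 0.025 m).
It fails at once if the mouse is moved more than 25 mm (distance of mouse from where it was at the start of the episode above 0.025 m).
It fails at once if the marker is moved more than 25 mm (distance of marker from where it was at the start of the episode above 0.025 m).
It also fails if it takes over 64 s, if anything falls off the work surface, if the arm or the gripper's body presses on something with over 40 N, if the wrist force passes 120 N, or if a joint passes its speed limit or range.

## Working session

There is one attempt and no reset: what is moved stays moved. The work goes in short steps, Python scripts to look and compute and a shell command to move; the robot and the scene stay as the last step left them, time stands still between calls to the robot, and variables do not carry over. Pictures are saved under pics/ and viewed, and the job is handed in when it is done.

```bash
ls; mkdir -p pics
python3 - <<'E'
from station import bot,optics,models
import cv2,numpy as np
s=bot.sense();print({k:np.round(v,3).tolist() for k,v in s.items()})
for n in("side","top","wrist"):
    f=optics.grab_frame(n);cv2.imwrite(f"pics/{n}0.png",f["image"]);print(n,f["camera_matrix"],f["distortion"],f["position"],f["orientation"])
E
```

```text
pics
{'time': 0.0, 'joints': [1.312, 0.265, 1.605, -0.0, 1.274, -0.037], 'qd': [-0.0, 0.002, -0.001, -0.0, 0.0, -0.001], 'joint_efforts': [-0.001, -51.51, -36.732, -0.0, 0.013, 0.0], 'tool_pos': [0.148, 0.658, 0.252], 'eef_rot': [0.111, 0.994, -0.001, -0.0], 'contact_force': [0.167, 0.559, -0.9], 'wrist_torque': [-0.014, 0.052, 0.027], 'finger_gap': 0.086}
side [[615.2694922    0.         328.76231632]
 [  0.         615.2694922  244.48696478]
 [  0.           0.           1.        ]] [-0.1312395  0.         0.         0.         0.       ] [0.40805426 0.9354882  0.64597898] [-0.06238709  0.87117328 -0.4851732   0.04209438]
top [[485.07644027   0.         321.57858406]
 [  0.         485.07644027 255.86565743]
 [  0.           0.           1.        ]] [-0.13616763  0.          0.          0.          0.        ] [0.41047291 0.0134458  0.84038831] [ 0.72562813 -0.67998777  0.06994612 -0.0786638 ]
wrist [[352.82197122   0.         325.21691776]
 [  0.         352.82197122 244.27659184]
 [  0.           0.           1.        ]] [-0.02407335  0.          0.          0.          0.        ] [0.0808882  0.67387845 0.3723366 ] [0.77336822 0.61822969 0.08685923 0.11022306]
```

View pics/side0.png

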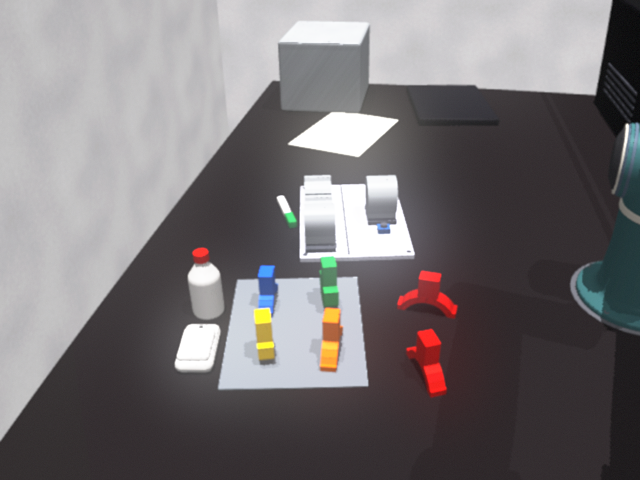

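View pics/top0.png

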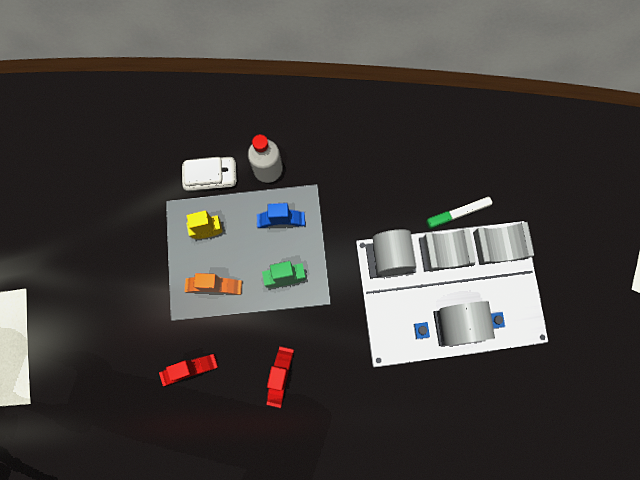

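View pics/wrist0.png

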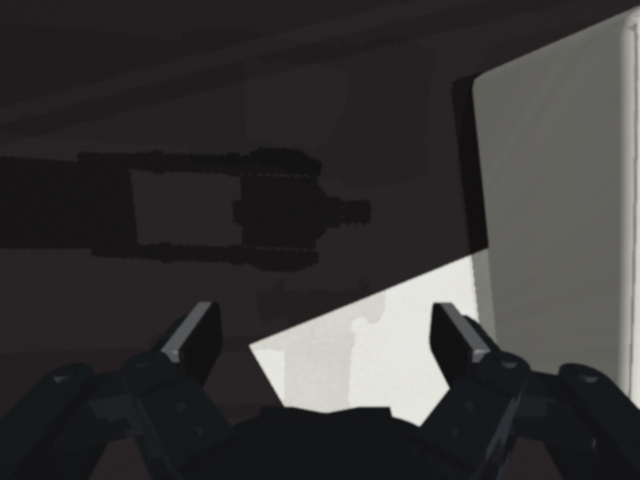

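The clamped insert is a ridge, at about (465,325) in top. It looks wider than the spare ridge at (393,253), which suggests R40 and the orange gauge. The two red gauges are distractors. I'll measure next.

```bash
cat > h.py <<'E'
import numpy as np,cv2
from scipy.spatial.transform import Rotation as R
from station import bot,optics,models
def rays(f,px):
    px=np.asarray(px,float).reshape(-1,1,2)
    u=cv2.undistortPoints(px,f["camera_matrix"],np.asarray(f["distortion"])).reshape(-1,2)
    d=np.c_[u,np.ones(len(u))]@R.from_quat(f["orientation"]).as_matrix().T
    return np.array(f["position"]),d/np.linalg.norm(d,axis=1)[:,None]
def onz(f,px,z):
    o,d=rays(f,px); return o+d*((z-o[2])/d[:,2])[:,None]
def proj(f,P):
    Rm=R.from_quat(f["orientation"]).as_matrix().T
    rv=cv2.Rodrigues(Rm)[0]; t=-Rm@np.array(f["position"])
    return cv2.projectPoints(np.asarray(P,float).reshape(-1,1,3),rv,t,f["camera_matrix"],np.asarray(f["distortion"]))[0].reshape(-1,2)
def tri(fs,pxs):
    A=np.zeros((3,3));b=np.zeros(3)
    for f,p in zip(fs,pxs):
        o,d=rays(f,p);d=d[0];M=np.eye(3)-np.outer(d,d);A+=M;b+=M@o
    X=np.linalg.solve(A,b); return X,[np.linalg.norm(proj(f,X)[0]-p) for f,p in zip(fs,pxs)]
E
python3 - <<'E'
from h import *
import pickle
D={}
for n in("top","side"):
    f=optics.grab_frame(n);D[n]=(f,{})
    for t in("plate","mat","orange","blue","yellow","green","bottle","mouse","marker"):
        r=models.trace(n,t)
        D[n][1][t]=r
        for q in r[:3]:
            ys,xs=np.nonzero(q["pixels"]);m=q["pixels"].astype(np.uint8)
            c=max(cv2.findContours(m,0,2)[0],key=cv2.contourArea)
            box=cv2.boxPoints(cv2.minAreaRect(c)).round(1).tolist()
            print(n,t,round(q["conf"],2),np.round(q["position"],1),len(xs),box)
pickle.dump(D,open("d.pkl","wb"))
for n in("top","side"):
    im=D[n][0]["image"]; 
    a=im[210:375,345:560] if n=="top" else im[165:265,285:425]
    b=im[200:330,160:330] if n=="top" else im[250:390,215:375]
    cv2.imwrite(f"pics/{n}_plate.png",cv2.resize(a,None,fx=3.6,fy=3.6,interpolation=cv2.INTER_CUBIC))
    cv2.imwrite(f"pics/{n}_mat.png",cv2.resize(b,None,fx=4,fy=4,interpolation=cv2.INTER_CUBIC))
E
```

```text
top plate 0.61 [441.  304.3] 14072 [[355.1000061035156, 239.3000030517578], [531.5999755859375, 216.60000610351562], [548.0, 343.8999938964844], [371.5, 366.6000061035156]]
top mat 0.8 [245.1 252.4] 15452 [[157.6999969482422, 201.10000610351562], [317.0, 183.60000610351562], [330.20001220703125, 303.79998779296875], [170.89999389648438, 321.29998779296875]]
top orange 0.94 [210.  282.5] 938 [[184.0, 273.0], [240.0, 273.0], [240.0, 293.0], [184.0, 293.0]]
top orange 0.93 [278.6 377.4] 958 [[262.29998779296875, 403.5], [275.20001220703125, 345.3999938964844], [293.6000061035156, 349.5], [280.6000061035156, 407.6000061035156]]
top orange 0.88 [185.  369.8] 854 [[157.60000610351562, 369.79998779296875], [212.1999969482422, 351.6000061035156], [217.5, 367.5], [162.89999389648438, 385.70001220703125]]
top blue 0.74 [279.8 215. ] 801 [[255.39999389648438, 205.10000610351562], [302.0, 201.39999389648438], [303.79998779296875, 223.89999389648438], [257.20001220703125, 227.5]]
top yellow 0.85 [203.6 226.8] 773 [[188.0, 211.0], [222.0, 211.0], [222.0, 238.0], [188.0, 238.0]]
top yellow 0.59 [27
[... 3899 characters left out ...]
[[182.5, 250.8000030517578], [214.89999389648438, 245.39999389648438], [226.5, 315.1000061035156], [194.10000610351562, 320.5]]
side bottle 0.17 [356.4 236.4] 4562 [[298.29998779296875, 185.6999969482422], [411.5, 183.1999969482422], [413.20001220703125, 259.6000061035156], [300.0, 262.1000061035156]]
side mouse 0.56 [199.3 349.7] 1737 [[173.10000610351562, 368.79998779296875], [186.10000610351562, 316.79998779296875], [221.8000030517578, 325.70001220703125], [208.8000030517578, 377.70001220703125]]
side marker 0.75 [283.6 212.7] 313 [[273.3999938964844, 197.8000030517578], [282.6000061035156, 193.1999969482422], [298.6000061035156, 225.1999969482422], [289.3999938964844, 229.8000030517578]]
```

View pics/top_plate.png

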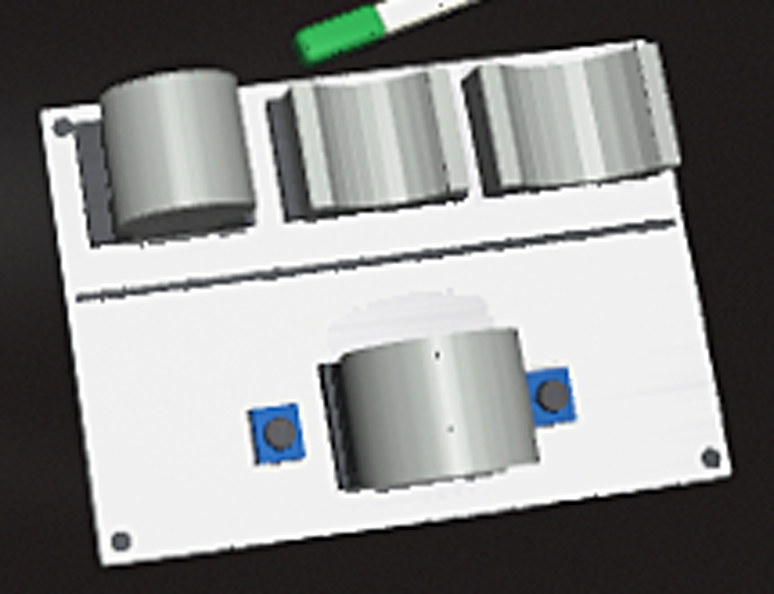

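View pics/side_plate.png

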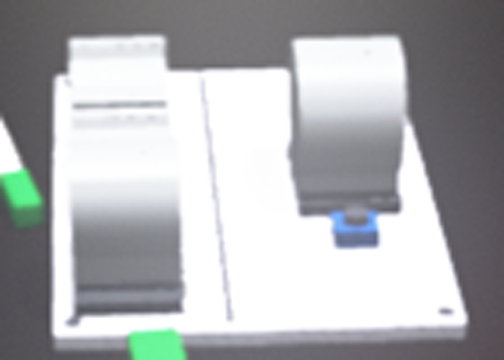

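View pics/top_mat.png

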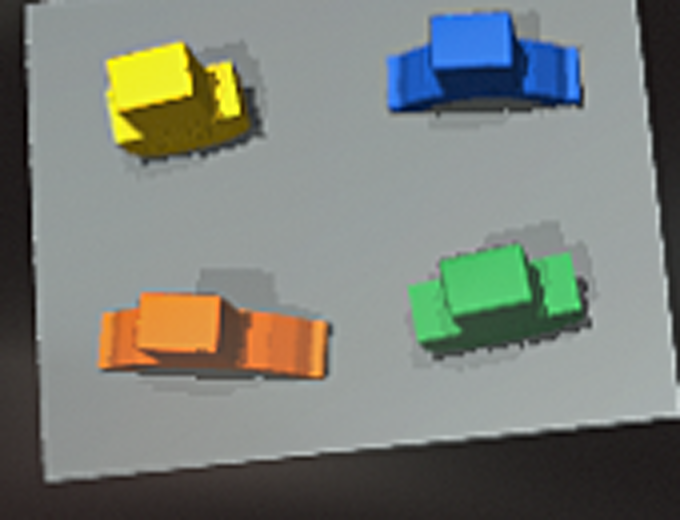

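View pics/side_mat.png

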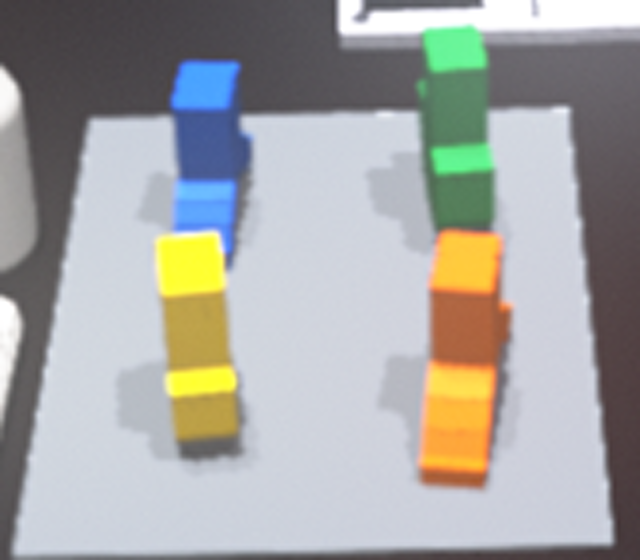

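Run:
```python
from h import *
import pickle
from scipy.optimize import least_squares
D=pickle.load(open("d.pkl","rb"));T=D["top"][0];S=D["side"][0]
tp=np.array([[40,107],[657,42],[733,470],[103,565]])/3.6+[345,210]   # (+x,+y),(+x,-y),(-x,-y),(-x,+y)
sp={0:[299.4,258.1],1:[300.8,185.3],3:[414.4,255.3]}
def pl(p,P):
    c,s=np.cos(p[2]),np.sin(p[2]);P=np.atleast_2d(P).astype(float)
    return np.c_[p[0]+c*P[:,0]-s*P[:,1],p[1]+s*P[:,0]+c*P[:,1],P[:,2]]
C=np.array([[.11,.155,.012],[.11,-.155,.012],[-.11,-.155,.012],[-.11,.155,.012]])
for w in((1,0),(0,1),(1,1)):
    def res(p):
        W=pl(p,C);a=(proj(T,W)-tp).ravel()*w[0]
        b=np.array([proj(S,W[i])[0]-q for i,q in sp.items()]).ravel()*w[1]
        return np.r_[a,b]
    r=least_squares(res,[.4,-.22,0]);print("plate",w,r.x.round(4),np.abs(r.fun).max().round(2))
p=r.x
for i in sp: print("corner tri",tri([T,S],[tp[i],sp[i]]))
print("seat_axis",pl(p,[-.06,0,.062]))
# overlays of both radii
for nm,f,k,off in(("top",T,3.6,(345,210)),("side",S,3.6,(285,165))):
    im=f["image"];a=im[210:375,345:560] if nm=="top" else im[165:265,285:425]
    a=cv2.resize(a,None,fx=k,fy=k,interpolation=cv2.INTER_CUBIC)
    for Rr,col in((.032,(0,0,255)),(.04,(0,200,0))):
        th=np.radians(np.linspace(-90,90,41))
        for x in(-.03,.03):
            q=(proj(f,pl(p,np.c_[np.full(41,-.06+x),Rr*np.sin(th),.062+Rr*np.cos(th)]))-off)*k
            cv2.polylines(a,[q.round().astype(np.int32)],False,col,1)
    q=(proj(f,pl(p,C))-off)*k;cv2.polylines(a,[q.round().astype(np.int32)],True,(255,0,0),1)
    cv2.imwrite(f"pics/{nm}_ov.png",a)
ot=np.array([[145,292],[222,297],[217,353],[136,348]])/4+[160,200]
os_=[[323,322],[325.75,308],[340.5,309],[339.5,323]]
X=[]
for a,b in zip(ot,os_):
    x,e=tri([T,S],[a,b]);X.append(x);print(x.round(4),np.round(e,2))
X=np.array(X);print(X.mean(0), np.linalg.norm(X-np.roll(X,1,0),axis=1).round(4))
u=(X[1]+X[2]-X[0]-X[3]);print("long axis yaw deg",np.degrees(np.arctan2(u[1],u[0])))
```

```text
plate (1, 0) [ 0.5398 -0.2033  0.1808] 2.05
plate (0, 1) [ 0.5371 -0.194   0.1779] 0.31
plate (1, 1) [ 0.5392 -0.202   0.1815] 2.75
corner tri (array([ 0.62007312, -0.02945532,  0.00727862]), [np.float64(0.6121777094173465), np.float64(0.5671282943749173)])
corner tri (array([ 0.67659876, -0.3428809 ,  0.00486079]), [np.float64(0.14790957049492257), np.float64(0.11515116247371965)])
corner tri (array([ 0.40212296, -0.07072675,  0.0051731 ]), [np.float64(0.18586643630358338), np.float64(0.1623798627617237)])
seat_axis [[ 0.48013729 -0.21286276  0.062     ]]
[0.532  0.2306 0.0689] [0.76 0.83]
[0.5324 0.1983 0.0702] [0.45 0.48]
[0.5096 0.1978 0.0703] [0.37 0.39]
[0.5079 0.2312 0.0702] [1.21 1.33]
[0.5204941  0.21448043 0.06989045] [0.0241 0.0324 0.0228 0.0334]
long axis yaw deg -88.23326426538735
```

View pics/top_ov.png

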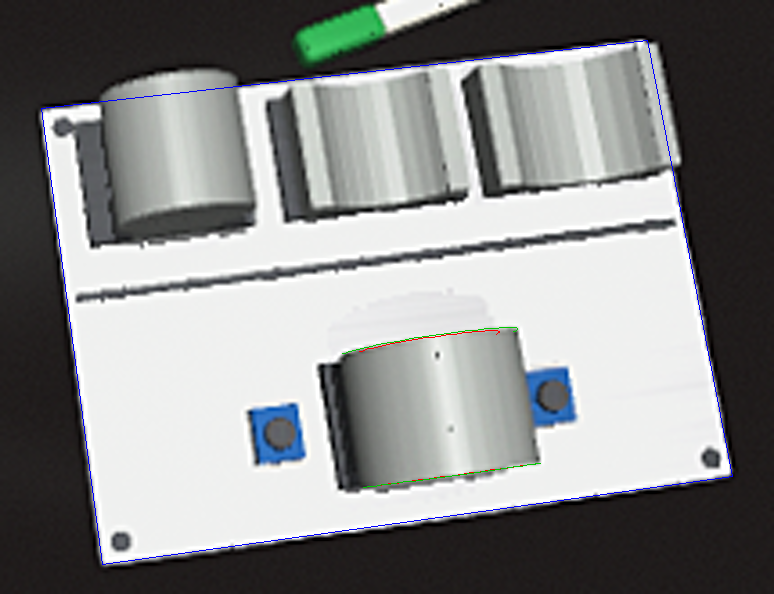

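View pics/side_ov.png

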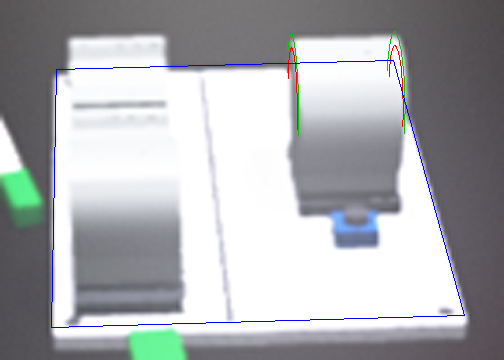

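Overlays: in top the R40 outline (green) matches the full silhouette width, x 342–540 in the crop. R32 would be too narrow, so orange is the candidate. The side and top calibrations disagree by about 9 mm along y, so I'll refine with the wrist camera.

```bash
cat >> h.py <<'E'
def plan(pos,yang):
    """numbers for a move to TCP pos, tool down, jaw axis (tool y) at world yaw yang deg"""
    s=bot.sense();Rt=R.from_quat(s["eef_rot"])
    a=np.radians(yang);y=np.array([np.cos(a),np.sin(a),0]);z=np.array([0,0,-1.]);x=np.cross(y,z)
    G=R.from_matrix(np.c_[x,y,z])
    sh=Rt.inv().apply(np.array(pos)-s["tool_pos"])/.5
    rv=(Rt.inv()*G).as_rotvec()/np.radians(45)
    print("slide",sh.round(4).tolist(),"rot",rv.round(4).tolist(),"dist",np.linalg.norm(sh)*.5,"t",s["time"],"pos",np.round(s["tool_pos"],4).tolist())
def campose():
    f=optics.grab_frame("wrist");s=bot.sense();Rt=R.from_quat(s["eef_rot"])
    print("cam in tool",Rt.inv().apply(np.array(f["position"])-s["tool_pos"]),(Rt.inv()*R.from_quat(f["orientation"])).as_matrix().round(3).tolist())
E
python3 -c "
from h import *
campose()
plan([.52,.15,.25],1.8)"
```

```text
cam in tool [ 0.06933256  0.00052265 -0.12026677] [[-0.001, -0.961, -0.278], [1.0, -0.001, -0.0], [-0.0, -0.278, 0.961]]
slide [-0.9485, -0.8286, 0.0065] rot [0.0, -0.0, 1.6776] dist 0.6297399086391569 t 1.2 pos [0.1485, 0.6585, 0.2533]
```

```bash
python3 -m pendant '{"slide":[[-0.9,-0.8,0.0],[-0.9,-0.8,0.0],[-0.9,-0.8,0.0],[-0.9,-0.8,0.0],[-0.9,-0.8,0.0],[-0.9,-0.8,0.0],[-0.9,-0.8,0.0],[-0.9,-0.8,0.0],[-0.9,-0.8,0.0],[-0.9,-0.8,0.0]],"rotation":[[0,0,0.2],[0,0,0.4],[0,0,0.6],[0,0,0.8],[0,0,1],[0,0,1],[0,0,1],[0,0,1],[0,0,1],[0,0,1]]}' 1; python3 -c "
from h import *
plan([.52,.175,.25],1.8)"
```

```text
time: 2.2
tool_pos: [0.4409, 0.2505, 0.2537]
eef_rot: [0.483, 0.876, 0.001, 0.0]
contact_force: [0.9, -0.3, 0.3]
finger_gap: 0.0851
slide [-0.2121, 0.0531, 0.0076] rot [0.0016, -0.0003, 0.6778] dist 0.10940747582976948 t 2.2 pos [0.4409, 0.2505, 0.2537]
```

```bash
python3 -m pendant '{"slide":[[-0.21,0.055,0],[-0.21,0.055,0],[-0.21,0.055,0],[-0.21,0.055,0],[-0.21,0.055,0],[-0.21,0.055,0]],"rotation":[[0,0,0.2],[0,0,0.4],[0,0,0.6],[0,0,0.678],[0,0,0.678],[0,0,0.678]]}'
python3 - <<'E'
from h import *
import pickle
f=optics.grab_frame("wrist");cv2.imwrite("pics/w1.png",f["image"])
s=bot.sense();r=models.trace("wrist","orange")
pickle.dump((f,r),open("w1.pkl","wb"))
print(s["time"],s["tool_pos"],s["eef_rot"],[(q["conf"],q["position"]) for q in r])
E
```

```text
time: 2.8
tool_pos: [0.5192, 0.1781, 0.2533]
eef_rot: [0.695, 0.719, 0.0, -0.0]
contact_force: [-0.4, 0.1, 0.2]
finger_gap: 0.0857
2.85 [0.5190655  0.17837375 0.25328427] [ 6.95202898e-01  7.18813557e-01 -5.76715661e-06  6.73957367e-06] [(0.87, [167.1, 144.1]), (0.73, [329.0, 175.7]), (0.68, [183.7, 293.1])]
```

View pics/w1.png

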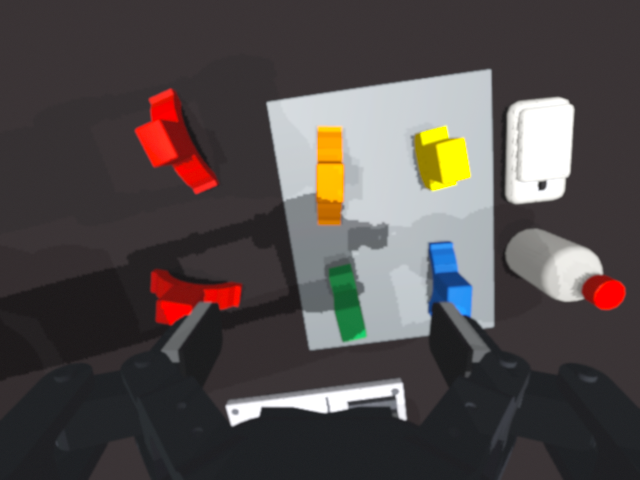

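Run:
```python
from h import *
import pickle
f,r=pickle.load(open("w1.pkl","rb"))
a=f["image"][115:235,290:370];cv2.imwrite("pics/w1c.png",cv2.resize(a,None,fx=5,fy=5,interpolation=cv2.INTER_CUBIC))
```

```text
(no output)
```

View pics/w1c.png

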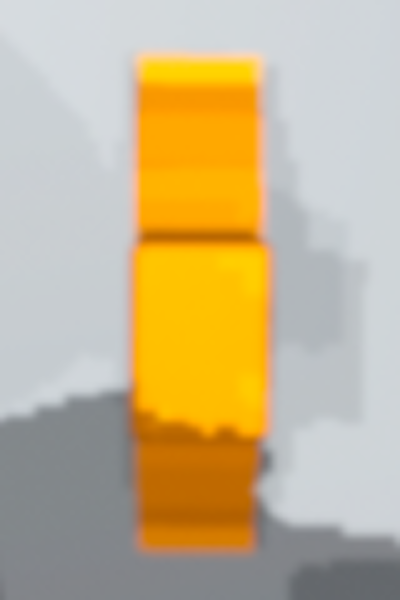

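Run:
```python
from h import *
import pickle
f,r=pickle.load(open("w1.pkl","rb"));D=pickle.load(open("d.pkl","rb"))
P=np.array([[134,242],[270,242],[266,438],[133,438]])/5+[290,115]
X=onz(f,P,.074);print(X.round(4),X.mean(0),np.linalg.norm(X-np.roll(X,1,0),axis=1).round(4))
e=np.array([[137,57],[263,57],[257,548],[138,548]])/5+[290,115]
# ends: lower outer corners; far end top visible edges
Y=onz(f,e,[.012]);print(Y.round(4));d1=Y[0]-Y[3];d2=Y[1]-Y[2];print(np.degrees(np.arctan2(d1[1],d1[0])),np.degrees(np.arctan2(d2[1],d2[0])))
# height by triangulation with top
ot=np.array([[145,292],[222,297],[217,353],[136,348]])/4+[160,200]
for nm,pp in(("top",ot),):
    c=pp.mean(0);print(tri([D[nm][0],f],[c,P.mean(0)]))
print(tri([D["top"][0],D["side"][0],f],[ot.mean(0),[332.2,315.5],P.mean(0)]))
plan([.5205,.2145,.12],2)
```

```text
[[0.5118 0.232  0.074 ]
 [0.5343 0.2327 0.074 ]
 [0.5352 0.1999 0.074 ]
 [0.5125 0.1992 0.074 ]] [0.52344523 0.21595299 0.074     ] [0.0328 0.0226 0.0328 0.0227]
[[0.5101 0.2638 0.012 ]
 [0.5347 0.2646 0.012 ]
 [0.5379 0.1665 0.012 ]
 [0.5129 0.1657 0.012 ]]
91.65216930129846 91.89275467787753
(array([0.52292811, 0.2154767 , 0.06534789]), [np.float64(0.43150910394927094), np.float64(0.8103714488671948)])
(array([0.52151107, 0.2149507 , 0.06949461]), [np.float64(0.2280334932596232), np.float64(1.4702901980312342), np.float64(2.5091278999266504)])
slide [0.0718, 0.0053, 0.2667] rot [0.0001, -0.0001, -0.0021] dist 0.13811653338087726 t 2.9 pos [0.519, 0.1785, 0.2533]
```

```bash
python3 -c "
from h import *
plan([.486,-.245,.26],10.4)"
```

```text
slide [-0.8443, -0.0942, -0.0134] rot [0.0001, -0.0001, -0.1887] dist 0.4248460142519665 t 2.9 pos [0.519, 0.1785, 0.2533]
```

```bash
python3 -m pendant '{"slide":[[-0.844,-0.094,-0.013],[-0.844,-0.094,-0.013],[-0.844,-0.094,-0.013],[-0.844,-0.094,-0.013],[-0.844,-0.094,-0.013],[-0.844,-0.094,-0.013],[-0.844,-0.094,-0.013],[-0.844,-0.094,-0.013],[-0.844,-0.094,-0.013],[-0.844,-0.094,-0.013]],"rotation":[[0,0,-0.1],[0,0,-0.189],[0,0,-0.189],[0,0,-0.189],[0,0,-0.189],[0,0,-0.189],[0,0,-0.189],[0,0,-0.189],[0,0,-0.189],[0,0,-0.189]]}' 0.65; python3 -m pendant '{"slide":[[0,0,0],[0,0,0]],"rotation":[[0,0,0],[0,0,0]]}'
python3 - <<'E'
from h import *
import pickle
f=optics.grab_frame("wrist");cv2.imwrite("pics/w2.png",f["image"])
s=bot.sense();pickle.dump(f,open("w2.pkl","wb"))
print(s["time"],s["tool_pos"],f["position"])
E
```

```text
time: 3.9
tool_pos: [0.4852, -0.2479, 0.26]
eef_rot: [0.642, 0.767, -0.0, 0.001]
contact_force: [-0.3, 0.7, -0.2]
finger_gap: 0.0557
time: 4.1
tool_pos: [0.4856, -0.2438, 0.2597]
eef_rot: [0.64, 0.768, 0.0, -0.0]
contact_force: [-0.1, 0.6, -0.4]
finger_gap: 0.0553
4.15 [ 0.48562751 -0.24362573  0.25974604] [ 0.47414703 -0.17423683  0.38000063]
```

View pics/w2.png

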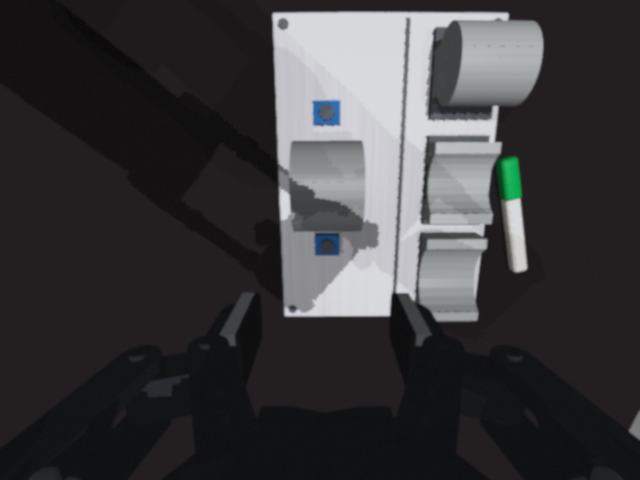

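Run:
```python
from h import *
import pickle
f=pickle.load(open("w2.pkl","rb"))
a=f["image"][0:325,265:425];a=cv2.convertScaleAbs(a,alpha=1.3,beta=20);cv2.imwrite("pics/w2c.png",cv2.resize(a,None,fx=1.8,fy=1.8,interpolation=cv2.INTER_CUBIC))
a=f["image"][90:265,275:395];a=cv2.convertScaleAbs(a,alpha=1.3,beta=10);cv2.imwrite("pics/w2d.png",cv2.resize(a,None,fx=3.4,fy=3.4,interpolation=cv2.INTER_CUBIC))
```

```text
(no output)
```

View pics/w2c.png

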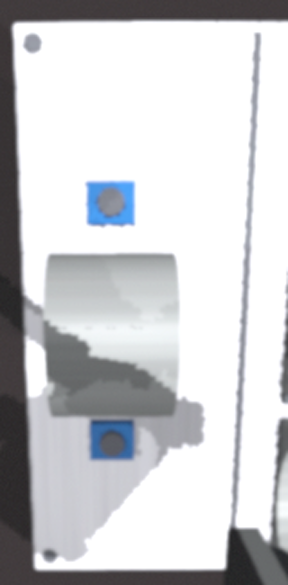

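View pics/w2d.png

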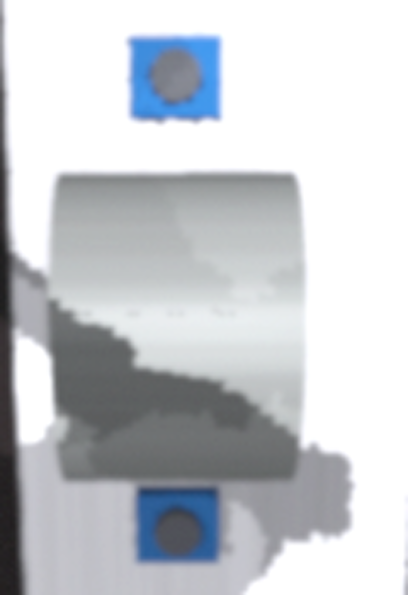

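Run:
```python
from h import *
import pickle
from scipy.optimize import least_squares
f=pickle.load(open("w2.pkl","rb"))
def pl(p,P):
    c,s=np.cos(p[2]),np.sin(p[2]);P=np.atleast_2d(P).astype(float)
    return np.c_[p[0]+c*P[:,0]-s*P[:,1],p[1]+s*P[:,0]+c*P[:,1],P[:,2]+p[3]]
k=lambda x,y:np.array([x/3.4+275,y/3.4+90])
th=np.radians(np.linspace(-110,110,441))
def res(p,Rr,parts=False):
    o=[]
    W=proj(f,pl(p,[[-.11,.155,.012],[-.11,-.155,.012]]));o+=[W[0]-[271.7,12.2],W[1]-[284.4,315.6]]
    W=proj(f,pl(p,[[-.06,.077,.030],[-.06,-.077,.030]]));o+=[W[0]-k(175,37),W[1]-k(178,561)]
    A=[proj(f,pl(p,np.c_[np.full(441,-.06+x),Rr*np.sin(th),.062+Rr*np.cos(th)])) for x in(-.03,.03)]
    o+=[[A[0][:,1].min()-k(0,174)[1],A[0][:,1].max()-k(0,479)[1]],[A[1][:,1].min()-k(0,174)[1],A[1][:,1].max()-k(0,479)[1]],
        [A[0][:,0].min()-k(51,0)[0],A[1][:,0].max()-k(304,0)[0]]]
    return np.array(o).ravel()
for Rr in(.032,.04):
  for fz in(0,1):
    r=least_squares(lambda p:res(np.r_[p[:3],p[3]*fz],Rr),[.54,-.2,.18,0])
    p=np.r_[r.x[:3],r.x[3]*fz]
    print(Rr,p.round(4),np.sqrt(np.mean(r.fun**2)).round(2),r.fun.reshape(-1,2).round(1).tolist(),"seat",pl(p,[-.06,0,.062]).round(4))
```

```text
0.032 [ 0.5416 -0.1999  0.1871  0.    ] 4.64 [[-0.0, -0.7], [-0.2, 0.9], [0.0, -2.1], [-0.0, 2.0], [8.6, -8.5], [8.1, -8.9], [0.0, 0.1]] seat [[ 0.4827 -0.211   0.062 ]]
0.032 [ 0.5417 -0.1996  0.1873  0.004 ] 4.57 [[-0.6, -2.6], [-0.4, 2.4], [0.2, -2.9], [0.1, 3.0], [8.4, -7.8], [7.9, -8.2], [-0.3, 0.8]] seat [[ 0.4827 -0.2108  0.066 ]]
0.04 [ 0.5417 -0.2002  0.1865  0.    ] 1.0 [[0.0, -0.3], [-0.2, 1.2], [0.1, -1.7], [-0.1, 2.3], [-0.5, 0.7], [-0.9, 0.4], [-1.0, 1.2]] seat [[ 0.4827 -0.2114  0.062 ]]
0.04 [ 0.5416 -0.2005  0.1863 -0.0036] 0.67 [[0.5, 1.3], [-0.0, -0.1], [-0.1, -1.0], [-0.3, 1.4], [-0.3, -0.0], [-0.7, -0.4], [-0.7, 0.5]] seat [[ 0.4826 -0.2116  0.0584]]
```

R40 fits the ridge (1 px rms against 4.6 for R32), so orange it is. Going to grasp.

```bash
python3 -c "
from h import *
plan([.5225,.216,.16],1.8)"
```

```text
slide [0.8907, 0.2386, 0.1999] rot [-0.0, -0.0006, 0.1914] dist 0.47176759263058027 t 4.15 pos [0.4856, -0.2436, 0.2597]
```

```bash
python3 -m pendant '{"slide":[[0.89,0.239,0],[0.89,0.239,0],[0.89,0.239,0],[0.89,0.239,0],[0.89,0.239,0.05],[0.89,0.239,0.1],[0.89,0.239,0.15],[0.89,0.239,0.2],[0.89,0.239,0.2],[0.89,0.239,0.2]],"rotation":[[0,0,0.1],[0,0,0.191],[0,0,0.191],[0,0,0.191],[0,0,0.191],[0,0,0.191],[0,0,0.191],[0,0,0.191],[0,0,0.191],[0,0,0.191]]}'; python3 -m pendant '{"slide":[[0,0,0],[0,0,0],[0,0,0]],"rotation":[[0,0,0],[0,0,0],[0,0,0]]}'
python3 - <<'E'
from h import *
import pickle
f=optics.grab_frame("wrist");cv2.imwrite("pics/w3.png",f["image"]);pickle.dump(f,open("w3.pkl","wb"))
plan([.5225,.216,.059],1.8)
X=np.array([[x,y,z] for x in(.5115,.5355) for y in (.199,.233) for z in(.074,)])
print(proj(f,X).round(1).tolist())
E
```

```text
time: 5.15
tool_pos: [0.5216, 0.218, 0.1581]
eef_rot: [0.695, 0.719, -0.0, -0.001]
contact_force: [-0.2, -0.3, 0.2]
finger_gap: 0.0555
time: 5.45
tool_pos: [0.5236, 0.2142, 0.1606]
eef_rot: [0.696, 0.718, 0.0, 0.0]
contact_force: [0.6, 0.3, 0.1]
finger_gap: 0.0558
slide [0.0045, -0.003, 0.2038] rot [0.0021, -0.0003, -0.0025] dist 0.10194553727442875 t 5.5 pos [0.5239, 0.2138, 0.1609]
[[303.1, 283.5], [303.8, 231.2], [341.1, 284.5], [343.5, 232.3]]
```

View pics/w3.png

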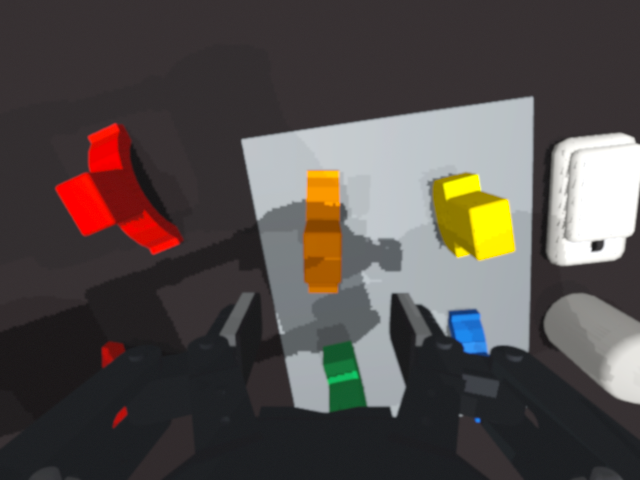

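Run:
```python
from h import *
import pickle
f=pickle.load(open("w3.pkl","rb"))
a=f["image"][160:305,280:370];a=cv2.convertScaleAbs(a,alpha=1.4,beta=10);cv2.imwrite("pics/w3c.png",cv2.resize(a,None,fx=4,fy=4,interpolation=cv2.INTER_CUBIC))
```

```text
(no output)
```

View pics/w3c.png

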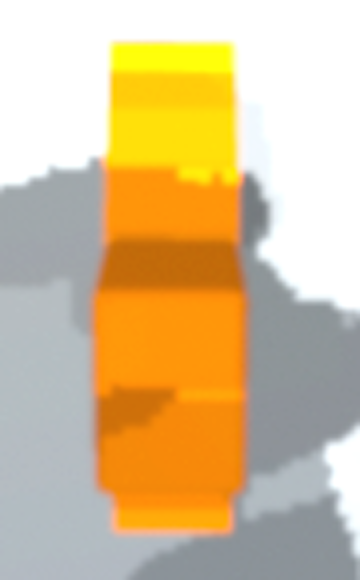

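Tab-top prediction matches the picture to within 1 px (rows 232–283, cols 304–342). Descending to grasp.

```bash
python3 -m pendant '{"slide":[[0.004,-0.003,0.08],[0.004,-0.003,0.14],[0.004,-0.003,0.18],[0.004,-0.003,0.203],[0.004,-0.003,0.203],[0.004,-0.003,0.203]],"rotation":[[0,0,0],[0,0,0],[0,0,0],[0,0,0],[0,0,0],[0,0,0]]}' ; python3 -m pendant '{"slide":[[0,0,0],[0,0,0],[0,0,0],[0,0,0],[0,0,0],[0,0,0]],"rotation":[[0,0,0],[0,0,0],[0,0,0],[0,0,0],[0,0,0],[0,0,0]]}' 0 50;python3 -m pendant '{"slide":[[0,0,-0.02],[0,0,-0.06]],"rotation":[[0,0,0],[0,0,0]]}'
```

```text
time: 6.1
tool_pos: [0.523, 0.2158, 0.0595]
eef_rot: [0.697, 0.717, 0.001, 0.0]
contact_force: [0.4, 0.2, -0.1]
finger_gap: 0.0554
time: 6.7
tool_pos: [0.5231, 0.2164, 0.0597]
eef_rot: [0.697, 0.718, 0.001, 0.001]
contact_force: [-0.6, -1.4, 5.9]
finger_gap: 0.0237
time: 6.9
tool_pos: [0.5199, 0.2154, 0.0868]
eef_rot: [0.697, 0.717, -0.002, -0.001]
contact_force: [-0.0, -0.6, -0.8]
finger_gap: 0.0235
```

```bash
python3 -m pendant '{"slide":[[0,0,-0.1],[0,0,-0.2],[0,0,-0.3],[0,0,-0.3],[0,0,-0.3]],"rotation":[[0,0,0],[0,0,0],[0,0,0],[0,0,0],[0,0,0]]}'; python3 -c "
from h import *
plan([.4827,-.2114,.235],10.7)"
```

```text
time: 7.4
tool_pos: [0.5227, 0.2164, 0.2404]
eef_rot: [0.697, 0.718, 0.002, 0.001]
contact_force: [-0.7, 0.5, -2.7]
finger_gap: 0.0239
slide [-0.8529, -0.1055, 0.0094] rot [0.0048, -0.0013, -0.2] dist 0.429717127041177 t 7.4 pos [0.5227, 0.2164, 0.2404]
```

```bash
python3 -m pendant '{"slide":[[-0.08,-0.01,0],[-0.17,-0.02,0],[-0.26,-0.03,0],[-0.35,-0.04,0],[-0.44,-0.055,0],[-0.53,-0.065,0],[-0.62,-0.077,0],[-0.71,-0.088,0],[-0.78,-0.097,0],[-0.853,-0.105,0]],"rotation":[[0,0,-0.02],[0,0,-0.04],[0,0,-0.06],[0,0,-0.08],[0,0,-0.1],[0,0,-0.12],[0,0,-0.14],[0,0,-0.16],[0,0,-0.18],[0,0,-0.2]]}';python3 -m pendant '{"slide":[[0,0,0],[0,0,0],[0,0,0]],"rotation":[[0,0,0],[0,0,0],[0,0,0]]}';  python3 - <<'E'
from h import *
plan([.4827,-.2114,.150],10.7)
for n in("wrist","side"):
    f=optics.grab_frame(n);cv2.imwrite(f"pics/{n}4.png",f["image"])
E
```

```text
time: 8.4
tool_pos: [0.4798, -0.2126, 0.2351]
eef_rot: [0.638, 0.77, -0.001, -0.003]
contact_force: [0.8, 0.3, -1.6]
finger_gap: 0.0233
time: 8.7
tool_pos: [0.4812, -0.2106, 0.2364]
eef_rot: [0.638, 0.77, -0.0, -0.002]
contact_force: [-0.2, 1.0, -0.7]
finger_gap: 0.0232
slide [-0.0027, 0.0031, 0.1728] rot [-0.0033, -0.0034, 0.0001] dist 0.08643927139431312 t 8.7 pos [0.4812, -0.2106, 0.2364]
```

View pics/wrist4.png

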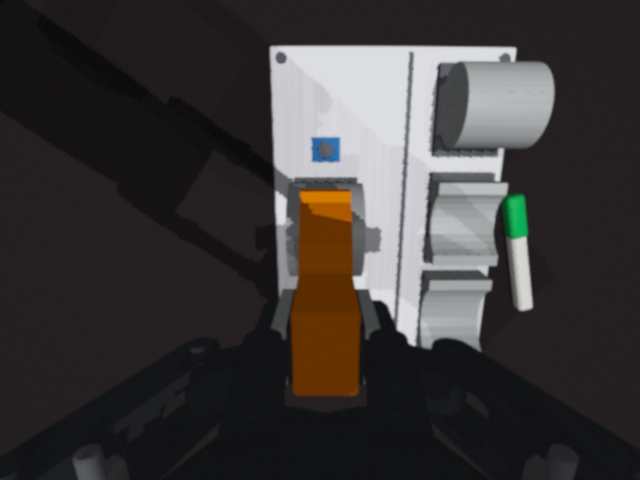

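View pics/side4.png

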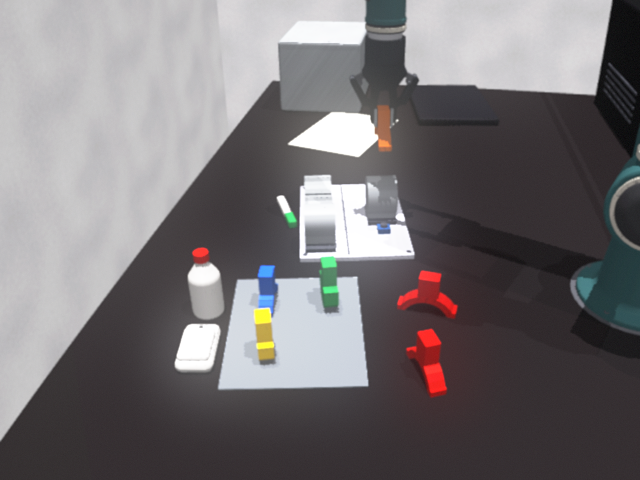

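Orange is held upright over the ridge and aligned with it (wrist: gauge columns 300–352 within the ridge's 288–365). Lowering.

```bash
python3 -m pendant '{"slide":[[-0.003,0.003,0.06],[-0.003,0.003,0.11],[-0.003,0.003,0.15],[-0.003,0.003,0.172],[-0.003,0.003,0.172],[-0.003,0.003,0.172]],"rotation":[[0,0,0],[0,0,0],[0,0,0],[0,0,0],[0,0,0],[0,0,0]]}';python3 -m pendant '{"slide":[[0,0,0.006],[0,0,0.012],[0,0,0.018],[0,0,0.022],[0,0,0.022]],"rotation":[[0,0,0],[0,0,0],[0,0,0],[0,0,0],[0,0,0]]}'; python3 -c "
from h import *
plan([.4827,-.2114,.1357],10.7)"
```

```text
time: 9.4
tool_pos: [0.4844, -0.2127, 0.1529]
eef_rot: [0.638, 0.77, 0.0, 0.0]
contact_force: [0.7, -0.4, -1.2]
finger_gap: 0.0235
time: 9.9
tool_pos: [0.4836, -0.213, 0.1409]
eef_rot: [0.638, 0.77, -0.0, -0.0]
contact_force: [-0.8, 0.1, -1.7]
finger_gap: 0.0232
slide [0.0034, -0.0011, 0.0104] rot [-0.0007, -0.0005, -0.0004] dist 0.0055068742766496296 t 9.9 pos [0.4836, -0.213, 0.1409]
```

```bash
python3 -m pendant '{"slide":[[0.002,0,0.004],[0.002,0,0.004],[0.002,0,0.006],[0.002,0,0.006]],"rotation":[[0,0,0],[0,0,0],[0,0,0],[0,0,0]]}';python3 -m pendant '{"slide":[[0,0,0.002],[0,0,0.002],[0,0,0.004],[0,0,0.004]],"rotation":[[0,0,0],[0,0,0],[0,0,0],[0,0,0]]}'
```

```text
time: 10.3
tool_pos: [0.4837, -0.212, 0.1382]
eef_rot: [0.638, 0.77, 0.0, -0.0]
contact_force: [-0.1, -0.2, -2.1]
finger_gap: 0.0232
time: 10.7
tool_pos: [0.484, -0.2116, 0.137]
eef_rot: [0.638, 0.77, 0.001, -0.0]
contact_force: [-1.2, 3.1, 4.2]
finger_gap: 0.0229
```

```bash
python3 -m pendant '{"slide":[[0.002,0,0.001],[0.002,0,0.002],[0.002,0,0.002]],"rotation":[[0,0,0],[0,0,0],[0,0,0]]}'
```

```text
time: 11.0
tool_pos: [0.4839, -0.2108, 0.1359]
eef_rot: [0.638, 0.77, 0.0, 0.0]
contact_force: [-0.8, 3.9, 6.0]
finger_gap: 0.0235
```

```bash
python3 -m pendant '{"slide":[[0.002,0,0],[0.003,0,0.001],[0.003,0,0.002]],"rotation":[[0,0,0],[0,0,0],[0,0,0]]}'
```

```text
time: 11.3
tool_pos: [0.4838, -0.2101, 0.1355]
eef_rot: [0.638, 0.77, -0.0, 0.001]
contact_force: [-3.2, 2.0, 11.5]
finger_gap: 0.0234
```

Seated: vertical force is rising at the expected height and lateral force is falling. Releasing and looking.

```bash
python3 -m pendant '{"slide":[[0,0,0],[0,0,0],[0,0,0],[0,0,0]],"rotation":[[0,0,0],[0,0,0],[0,0,0],[0,0,0]]}' 0.6;python3 -m pendant '{"slide":[[0,0,-0.06],[0,0,-0.14],[0,0,-0.22],[0,0,-0.26],[-0.1,0,-0.26],[-0.14,0,-0.26],[-0.14,0,-0.26]],"rotation":[[0,0,0],[0,0,0],[0,0,0],[0,0,0],[0,0,0],[0,0,0],[0,0,0]]}';python3 - <<'E'
from h import *
import pickle
o={}
for n in("wrist","side","top"):
    f=optics.grab_frame(n);cv2.imwrite(f"pics/{n}5.png",f["image"]);o[n]=f
    if n=="side": cv2.imwrite("pics/side5c.png",cv2.resize(f["image"][140:270,280:430],None,fx=4,fy=4,interpolation=cv2.INTER_CUBIC))
pickle.dump(o,open("f5.pkl","wb"))
print(bot.sense()["time"],bot.sense()["tool_pos"])
E
```

```text
time: 11.7
tool_pos: [0.4829, -0.2096, 0.1338]
eef_rot: [0.638, 0.77, -0.0, -0.0]
contact_force: [0.3, -0.8, -0.2]
finger_gap: 0.0513
time: 12.4
tool_pos: [0.4963, -0.2806, 0.2638]
eef_rot: [0.639, 0.769, -0.0, 0.0]
contact_force: [0.6, 0.4, 0.0]
finger_gap: 0.0514
12.55 [ 0.4955472  -0.27767346  0.26311243]
```

View pics/wrist5.png

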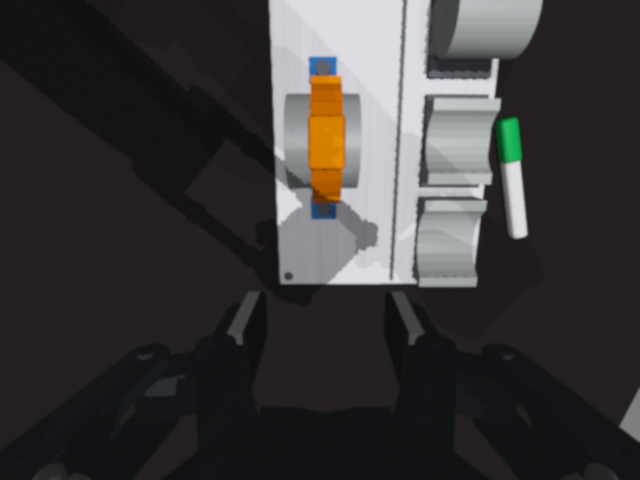

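View pics/side5c.png

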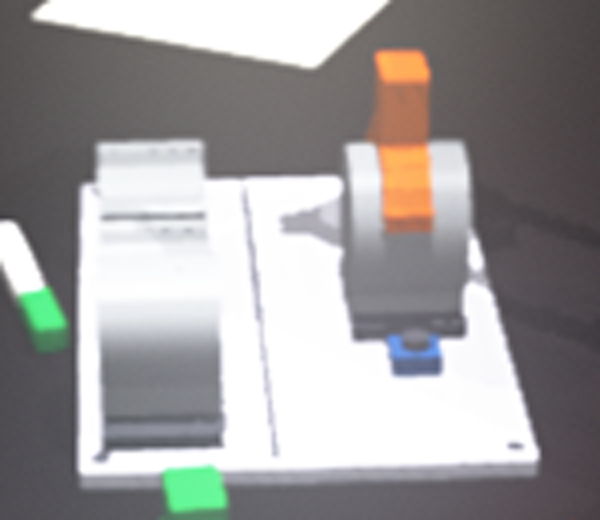

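View pics/top5.png

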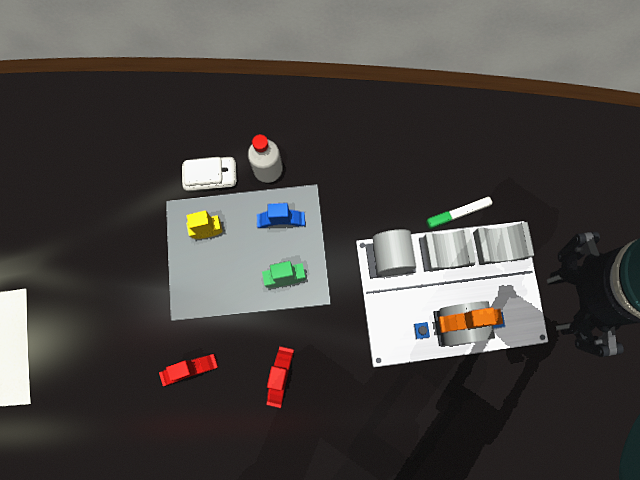

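Run:
```python
import pickle,cv2
o=pickle.load(open("f5.pkl","rb"))
a=o["wrist"]["image"][45:230,270:380];a=cv2.convertScaleAbs(a,alpha=1.2,beta=10)
cv2.imwrite("pics/w5c.png",cv2.resize(a,None,fx=3.2,fy=3.2,interpolation=cv2.INTER_CUBIC))
a=o["top"]["image"][290:355,405:525]
cv2.imwrite("pics/t5c.png",cv2.resize(a,None,fx=6,fy=6,interpolation=cv2.INTER_CUBIC))
```

```text
(no output)
```

View pics/w5c.png

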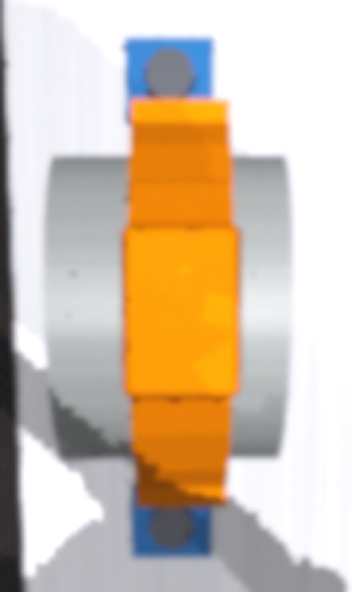

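View pics/t5c.png

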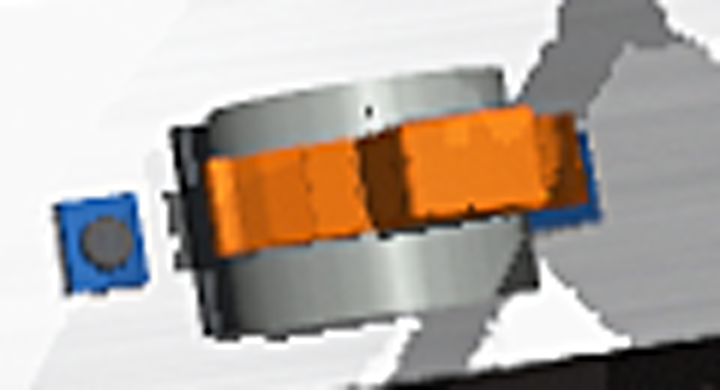

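Run:
```python
from h import *
import pickle
from scipy.optimize import least_squares
o=pickle.load(open("f5.pkl","rb"));f=o["wrist"]
def pl(p,P):
    c,s=np.cos(p[2]),np.sin(p[2]);P=np.atleast_2d(P).astype(float)
    return np.c_[p[0]+c*P[:,0]-s*P[:,1],p[1]+s*P[:,0]+c*P[:,1],P[:,2]]
k=lambda x,y:np.array([x/3.2+270,y/3.2+45])
th=np.radians(np.linspace(-110,110,441))
def rp(p):
    o=[]
    W=proj(f,pl(p,[[-.06,.077,.030],[-.06,-.077,.030]]));o+=[W[0]-k(169,38),W[1]-k(173,556)]
    A=[proj(f,pl(p,np.c_[np.full(441,-.06+x),.04*np.sin(th),.062+.04*np.cos(th)])) for x in(-.03,.03)]
    o+=[[A[0][:,1].min()-k(0,156)[1],A[0][:,1].max()-k(0,457)[1]],[A[1][:,1].min()-k(0,156)[1],A[1][:,1].max()-k(0,457)[1]],[A[0][:,0].min()-k(46,0)[0],A[1][:,0].max()-k(291,0)[0]]]
    return np.array(o).ravel()
r=least_squares(rp,[.54,-.2,.187]);p=r.x;print("plate",p.round(4),r.fun.round(1),"seat",pl(p,[-.06,0,.062]))
for he in(.018,.024):
  def g(q,full=None): # q: x,y,z offset of arc from seat_axis, yaw, roll
    G=np.array([[sx*.012,y,z] for (y,z) in((.017,.088),(-.017,.088),(.0495,he),(-.0495,he)) for sx in(-1,1)])
    M=R.from_euler("zx",[q[3],q[4]]).as_matrix()
    return proj(f,pl(p,(G@M.T)+[q[0]-.06,q[1],q[2]+.062]))
  obs=np.array([k(124,228),k(238,228),k(125,396),k(238,396),k(130,100),k(228,100),k(137,503),k(226,500)])
  r=least_squares(lambda q:(g(q)-obs).ravel(),np.zeros(5))
  J=np.linalg.inv(r.jac.T@r.jac)
  print(he,"x,y,z mm",(r.x[:3]*1e3).round(2),"yaw,roll deg",np.degrees(r.x[3:]).round(2),"sd",(np.sqrt(np.diag(J))*.7*[1e3,1e3,1e3,57,57]).round(2),r.fun.reshape(-1,2).round(1).tolist())
```

```text
plate [ 0.5418 -0.2003  0.1879] [ 0.  -2.  -0.3  1.8 -0.2  0.9 -0.5  0.6 -0.8  1. ] seat [[ 0.48288471 -0.21153402  0.062     ]]
0.018 x,y,z mm [ 2.77  0.92 -1.35] yaw,roll deg [0.12 0.81] sd [0.18 0.32 1.4  0.29 0.26] [[-1.3, -1.0], [1.2, -1.2], [-0.6, 1.3], [0.7, 1.1], [0.2, 1.0], [-0.2, 0.8], [0.1, -1.5], [-0.2, -0.7]]
0.024 x,y,z mm [ 2.78  0.94 -5.37] yaw,roll deg [0.12 0.81] sd [0.18 0.35 1.4  0.29 0.29] [[-1.0, -0.5], [0.9, -0.8], [-0.3, 0.9], [0.4, 0.6], [0.2, 0.7], [-0.1, 0.5], [0.0, -1.0], [-0.1, -0.3]]
```

Run:
```python
from h import *
import pickle
o=pickle.load(open("f5.pkl","rb"))
w=np.array([181.5,312])/3.2+[270,45]
print("top+side",tri([o["top"],o["side"]],[[484.3,317.5],[380.5,156.8]]))
print("wrist+side",tri([o["wrist"],o["side"]],[w,[380.5,156.8]]))
D=pickle.load(open("d.pkl","rb"))
a=D["side"][0]["image"].astype(int);b=optics.grab_frame("side")["image"].astype(int)
for t in("blue","yellow","green","bottle","mouse","marker"):
    r=models.trace("side",t);r0=D["side"][1][t]
    print(t,np.subtract(r[0]["position"],r0[0]["position"]).round(1) if r else None)
```

```text
top+side (array([ 0.4827718 , -0.21503064,  0.1433847 ]), [np.float64(0.06349231723718592), np.float64(0.0455165388482284)])
wrist+side (array([ 0.48404338, -0.21105887,  0.1450736 ]), [np.float64(2.4821793979130637), np.float64(0.8030420543212891)])
blue None
yellow [ 0.7 -2.5]
green [-3.2  3.3]
bottle [-0.3 -1.3]
mouse [-4.1 -1. ]
marker [ 2.2 -1.5]
```

```bash
python3 -c "
from station import bot
print(bot.sign_off(),bot.sense()['time'])"
```

```text
the job is handed in; nothing more can be done
the job is handed in; nothing more can be done
```

The clamped insert is a ridge of radius 40 mm, so I seated the orange concave gauge on it. I released it, backed the gripper clear and handed the job in about 13 s into the 64 s allowed. The insert's outline in the wrist picture fitted 40 mm to about 1 px, against 4.6 px for 32 mm.

**Seating:** the gauge made contact and seated with the TCP at z = 0.1355 m; 0.1357 m was expected for a proper fit. A last fit to the wrist picture put the gauge about 0.9 mm to the side and 2.8 mm along from the seat centre. It was turned 0.1° and leaning 0.8°, all within tolerance.

**Checks that disagreed:**
- **Tab height:** triangulating the tab top from the cameras gave 143–145 mm instead of 150 mm. The same method put the plate's corners about 5–7 mm too low, so I took this as a calibration offset.
- **Wrist-picture height:** the single wrist view read 1.4 to 5.4 mm low, depending on an assumed height for the gauge's end faces. I relied on the contact height instead.
- **Blue gauge:** the network missed it in the last side picture. It is visible standing where it was in the last top picture.
- **Other objects:** yellow, green, the bottle, mouse and marker shifted only a few pixels between detections. I take that as noise, since the arm came near none of them except on the way to orange.

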